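Hold the locating rail on its dowel pins under the dial indicator

TASK

Lay the loose slotted rail flat on the black fixture plate, up to its two dowel pins and with its slots over the tapped holes, then push the dial indicator down its column until its foot sits on the rail and the needle has gone about half a turn (5 mm), never bottoming the plunger: the dial will show whether the rail lifts when it is screwed down. Then press the rail against both pins with a steady push of about 12 N, and finish while still pressing, without letting go, so that a colleague can put in the screws. Leave the other things on the desk where they are.

Things in the scene. Friction and masses are not known exactly. Their poses are not given: they have to be found in the camera images.
- fixture: black steel plate 110 (x) x 260 (y) x 12 mm, fixed; origin at the centre of its underside, x to the back (away from the robot), y left along its length. Tapped holes at (5, +-60) mm. Two 18 mm high cap screws are parked at (41, -88) and (41, -106). The indicator slides by a 30 mm clamp on a 16 mm column at (42, 85), column top at z = 150; drag knob at the right of the clamp
- rail_seat (a point): where the rail's centre belongs (axes as the plate's): the rail then lies flat on the plate along y, its back face touching both dowel pins, its slots over the tapped holes. 5 mm behind the plate's middle, 10 mm above the plate's top
- pin_left_face (a point): front of the left steel dowel pin (8 mm thick, 14 mm high above the plate) where the rail's back face bears, 10 mm above the plate's top; 15 mm behind and 70 mm left of rail_seat. The pins are rigid; nothing stands between or behind the two pins
- pin_right_face (a point): the same of the right pin, 70 mm right of rail_seat
- rail_center (a point): centre of the loose aluminium rail, half-way up: 30 (x) x 200 (y, lengthwise) x 20 (z) mm, about 0.3 kg, alike end for end, lying flat on the desk right of the plate; two upright through-slots (20 x 6.5 mm) 60 mm either side of the centre, solid between them. Ground and lightly oiled: it slides on the plate with 1 to 2 N
- cap_top (a point): centre of the flat top of the steel dust cap (20 mm across, 14 mm high) on top of the dial indicator, above the foot; press here to slide the indicator down. The 44 mm round dial under the cap faces the plate's front and is 18 mm thick; the column stands 37 mm behind the cap's centre
- foot_tip (a point): underside of the 10 mm round foot of the indicator's sprung plunger. It hangs over the line of the seated rail, 85 mm left of rail_seat, 88 mm below cap_top while the plunger is out. At the start it is 36 to 46 mm above the plate's top, so the 20 mm rail passes under it
- carriage (a joint): how far the indicator with its clamp has slid down the column, m (0 top, 0.040 lowest). It drags with about 8 N (its weight is 2 N), and stays where it is left
- plunger (a joint): how far the indicator's plunger is pushed in, m: 0 free, 0.010 bottomed (the indicator is harmed just before). Its spring gives 0.4 N free, plus 0.1 N a mm. The needle starts straight up and makes one clockwise turn for 10 mm
- marker_pen: white and black marker, 135 mm long, lying between rail and plate; a bystander
- screwdriver: screwdriver with yellow handle, 176 mm long, at the left; a bystander
- oil_bottle: small oil bottle, 34 mm thick, 96 mm high, at the left; a bystander
- hex_key_set: hex key holder, 33 x 97 x 21 mm, at the left; a bystander
- usb_stick: data stick, 18 x 56 x 9 mm, at the right; a bystander
- drill_tube_1: square drill tube, 15 x 89 x 14 mm, at the right; a bystander
- drill_tube_2: another square drill tube, 15 x 89 x 14 mm, at the right; a bystander

How it is judged:
On the way, in this order (a step that is already met when the one before it is completed fails the run):
1. the rail lies flat on the plate, at most 10 mm off the pins and 8 mm off centre lengthwise, with the indicator's foot still clear of it (angle between the z axis of rail_center and the z axis of fixture, either way round below 0.03 rad and z of rail_center in the frame of fixture between 0.02 and 0.024 m and angle between the y axis of rail_center and the y axis of fixture, either way round below 0.05 rad and y of rail_center in the frame of rail_seat between -0.008 and 0.008 m and x of rail_center in the frame of rail_seat between -0.01 and 0.002 m and value of joint plunger below 0.001 m), for 0.2 s.
2. the indicator's foot stands on the rail with the plunger pushed in 2 to 8 mm (value of joint plunger between 0.002 and 0.008 m and contact force between plunger and rail above 0.2 N and angle between the z axis of rail_center and the z axis of fixture, either way round below 0.03 rad and z of rail_center in the frame of fixture between 0.02 and 0.024 m and angle between the y axis of rail_center and the y axis of fixture, either way round below 0.05 rad and y of rail_center in the frame of rail_seat between -0.008 and 0.008 m), for 0.2 s.
At the end, for the whole second after the job is handed in: Still pressing: the rail bears on the two pins with 5 to 20 N in all, over 1 N on each; it lies flat on the plate, within 2 degrees of square, 3 mm of its seat across and 6 mm lengthwise, at rest; the indicator foot stands on it, plunger in 2 to 8 mm (contact force between rail and dowels between 5 and 20 N and contact force between rail and pin_left above 1 N and contact force between rail and pin_right above 1 N and angle between the z axis of rail_center and the z axis of fixture, either way round below 0.03 rad and z of rail_center in the frame of fixture between 0.02 and 0.024 m and angle between the y axis of rail_center and the y axis of fixture, either way round below 0.03 rad and y of rail_center in the frame of rail_seat between -0.006 and 0.006 m and x of rail_center in the frame of rail_seat between -0.003 and 0.003 m and value of joint plunger between 0.002 and 0.008 m and contact force between plunger and rail above 0.2 N and linear speed of rail below 0.01 m/s); the arm keeps its last pose, push and grip.
It fails at once if the indicator's plunger is driven to the end of its travel (over 9.7 mm) (value of joint plunger above 0.0097 m).
It fails at once if the rail is rammed against the pins with more than 60 N (contact force between rail and dowels above 60 N).
It fails at once if a bystander is moved by more than 20 mm (distance of any of marker_pen, screwdriver, oil_bottle, hex_key_set, usb_stick, drill_tube_1, drill_tube_2 from where it was at the start of the episode above 0.02 m).
It also fails if it takes over 67 s, if anything falls off the work surface, if the arm or the gripper's body presses on something with over 40 N, if the wrist force passes 120 N, or if a joint passes its speed limit or range.

ROBOT

A 6-joint arm with a two-finger parallel gripper is mounted at the origin on a cart in front of the work surface, level with it; the furniture and walls round the work are solid. World frame = base frame: x ahead of the robot, y to its left, z up, the work surface at z = 0. Lengths are in m, angles in rad, forces in N, time in s.
With the tool pointing down it reaches from about 0.35 to 0.975 m from the base axis. Payload 4.9 kg.
Tool frame: the origin (TCP) lies midway between the tips of the shut fingers; the grasp point (between the pads) lies ctrl.tcp_to_grasp behind it (ctrl.tcp_to_grasp is the distance from the TCP to the grasp point, in m); z points along the fingers, y is the direction in which the jaws open and shut (so a half turn about z gives the same grasp; the last joint's range is limited). The gripper opens to 85 mm and grips with 20 to 120 N. Pads are 22 mm wide; open, the fingers measure 114 mm over their backs; the gripper's body (76 mm by 85 mm) begins 54 mm behind the grasp point. The pads swing forward as they close: fully open they stand 13 mm farther back than shut.
Start: joints at [-1.417, 0.053, 1.613, -0, 1.476, -0.119], TCP at [0.168, -0.602, 0.231] pointing down, gripper open.
Joint ranges: [-3.01, 3.01], [-1.01, 2.22], [0.06, 2.58], [-1.02, 4.17], [0.09, 2.62], [-3.14, 3.14]. Speed limits (rad/s): [2.57, 2.57, 3.14, 3.14, 3.14, 3.14].

INTERFACE

Orientations are given as a rotation vector (axis times angle).
In Python, from station import ctrl, get_image, calibration, finish_job, models gives the robot as it stands.
- The arm moves only by the shell command python3 -m creep 'ROWS' [FORCE]. ROWS is JSON, a list of rows, each a list of 7 numbers: the opening, from 0 (shut) to 1 (fully open), then the shift along the tool's x, y, z in m, then the turn, a rotation vector about the tool's x, y, z in degrees. A call has 1 to 20 rows; each row shifts and turns the commanded pose from where the row before left it, along the tool's axes as they then stand; what a row does not reach is not made up. A row lasts 1/10 s, in which the tool goes at most 50 mm and 8.59 degrees, less where a joint would pass 70% of its speed; a pose out of reach is approached as far as the arm can. A call with a gripper value outside its range is refused whole. The fingers move at their own pace and stop on an object; FORCE is the grip in N (left out, the last holds). Time passes only in rows, so rows that do not move let the fingers close. It gives the time, the measured TCP pose, the force and the opening at its end, in the units of the state.
- ctrl.get_obs(): the state, without advancing time (a new reading comes with each control period).
- get_image(name): name is "side" or "top"; returns the picture (420x560x3 uint8, red, green, blue); there is no depth.
- calibration(name): a dict with "mtx" (3x3 intrinsics, pixels), "R" (3x3) and "t" (3): a world point X has camera coordinates R X + t. Camera axes: x right, y down, z forward; pixel columns grow to the right and rows downward; lengths in m; the calibration is good to about 2 mm. A picture is of the moment at which its call begins. calibration takes no time and is no camera call.
- finish_job(): hands the job in, once; it reports no verdict.
Trained networks look in the newest picture that a camera, given by its name, has taken for a name from the list of things; names that differ only in an ending like _2 or _b are one class to them, and where a whole thing is asked for, a point or a joint stands for the part that bears it (a point fixed in the world has none). Each returns a list of dicts, best first, with "conf" (0 to 1); they miss things now and then, are a little off and sometimes report something else, mostly with a low value. They report only what shows in the picture. A call takes as long as a camera call.
- models.search_frame(camera, name): "extent" ([left, top, right, bottom] in pixels, round what is visible of it).
The state is a dict: "t": time; "q": joint angles; "dq": joint speeds; "effort": joint torques, N m; "tool_pos": TCP position; "tool_rot": TCP orientation; "contact_force": force on the tool from outside, world axes, zero at the start; "wrist_torque": the same for the moment, N m; "opening": finger opening in m.
Only numpy, scipy, OpenCV 4.12 (cv2) and the standard library are available. Lean on these libraries where they do the work, as an engineer would, in place of code of your own. Each camera call takes 0.05 s, during which the arm holds its last target. There are 200 camera calls.

## Working session

There is one attempt and no reset: what is moved stays moved. The work goes in short steps, Python scripts to look and compute and a shell command to move; the robot and the scene stay as the last step left them, time stands still between calls to the robot, and variables do not carry over. Pictures are saved under pics/ and viewed, about 8 in all and at most 12, crops included, and the job is handed in when it is done.

```bash
mkdir -p pics
python3 - <<'E'
from station import ctrl,get_image,calibration,models
import cv2,numpy as np
o=ctrl.get_obs();print({k:np.round(v,3) for k,v in o.items()},ctrl.tcp_to_grasp)
for c in ("top","side"):
    im=get_image(c);cv2.imwrite(f"pics/{c}0.png",im[:,:,::-1])
    k=calibration(c);print(c,np.round(k["mtx"],1).tolist(),np.round(k["R"],4).tolist(),np.round(k["t"],4).tolist())
    for n in ("fixture","rail_center","cap_top","foot_tip","marker_pen","pin_left_face","pin_right_face"):
        try: print(n,[(np.round(d["extent"],1).tolist(),round(d["conf"],2)) for d in models.search_frame(c,n)[:2]])
        except Exception as e: print(n,e)
E
```

```text
{'t': np.float64(0.0), 'q': array([-1.417,  0.053,  1.614, -0.   ,  1.476, -0.119]), 'dq': array([-0.001, -0.002,  0.002, -0.   , -0.001,  0.001]), 'effort': array([-1.0000e-03, -3.9369e+01, -3.7018e+01, -0.0000e+00,  7.0000e-03,
        0.0000e+00]), 'tool_pos': array([ 0.168, -0.601,  0.23 ]), 'tool_rot': array([-3.11 , -0.427,  0.   ]), 'contact_force': array([-0.569, -0.187,  0.068]), 'wrist_torque': array([ 0.02 , -0.011, -0.026]), 'opening': np.float64(0.085)} 0.0187
top [[379.0, 0.0, 282.3], [0.0, 379.0, 209.5], [0.0, 0.0, 1.0]] [[-0.0045, -0.9999, 0.0152], [-0.988, 0.0021, -0.1547], [0.1546, -0.0157, -0.9879]] [-0.1148, 0.5848, 1.2327]
fixture [([196.4, 218.9, 277.0, 264.5], 0.81), ([151.7, 172.6, 167.2, 199.1], 0.25)]
rail_center [([328.0, 206.1, 358.4, 262.2], 0.92)]
cap_top [([195.8, 230.1, 214.4, 245.4], 0.74)]
foot_tip []
marker_pen [([305.7, 219.3, 310.8, 255.1], 0.49)]
pin_left_face [([197.5, 226.7, 215.6, 246.0], 0.28)]
pin_right_face [([197.4, 218.6, 276.3, 263.6], 0.53)]
side [[388.4, 0.0, 284.9], [0.0, 388.4, 209.9], [0.0, 0.0, 1.0]] [[0.8432, -0.5367, -0.0297], [-0.2169, -0.2892, -0.9324], [0.4918, 0.7926, -0.3603]] [-0.5301, 0.191, 1.0832]
fixture []
rail_center [([284.0, 255.0, 336.0, 290.8], 0.83)]
cap_top [([249.0, 239.7, 252.4, 245.6], 0.3)]
foot_tip []
marker_pen [([273.2, 247.9, 298.4, 258.3], 0.47)]
pin_left_face [([257.9, 195.4, 265.3, 200.3], 0.32)]
pin_right_face [([350.0, 305.4, 384.1, 329.5], 0.4)]
```

```bash
ls; python3 -m creep --help | head -20
```

```text
picsinvalid input: not JSON, or not a number
```

Run:
```python
import cv2,numpy as np
t=cv2.imread("pics/top0.png")[185:285,180:380];s=cv2.imread("pics/side0.png")[160:310,190:390]
cv2.imwrite("pics/t0.png",cv2.resize(t,(800,400),interpolation=cv2.INTER_CUBIC))
cv2.imwrite("pics/s0.png",cv2.resize(s,(800,600),interpolation=cv2.INTER_CUBIC))
```

```text
(no output)
```

View pics/t0.png

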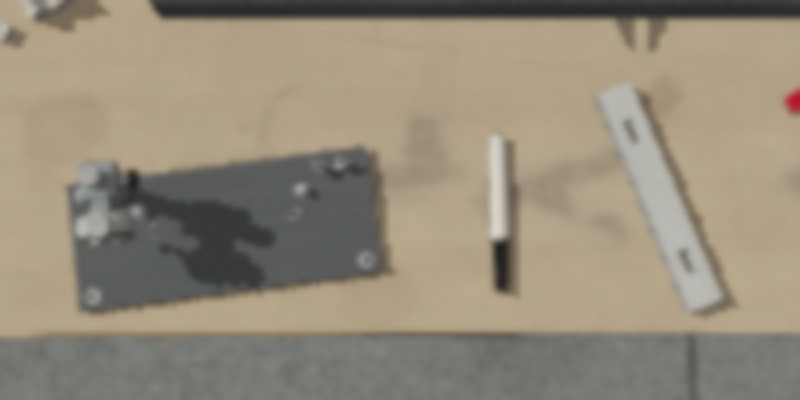

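View pics/s0.png

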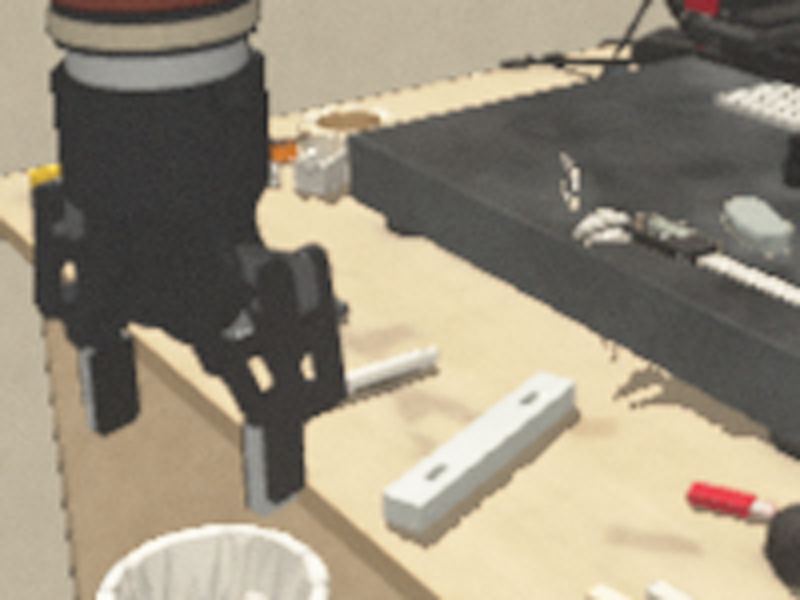

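```bash
cat > h.py <<'E'
import numpy as np,cv2
from scipy.optimize import least_squares
from scipy.spatial.transform import Rotation as Ro
from station import ctrl,get_image,calibration,models
def proj(c,P):
    k=calibration(c);X=np.atleast_2d(P)@np.array(k["R"]).T+np.array(k["t"]);u=X@np.array(k["mtx"]).T
    return u[:,:2]/u[:,2:]
def ray(c,uv,z):
    k=calibration(c);R=np.array(k["R"]);o=-R.T@np.array(k["t"])
    d=R.T@np.linalg.solve(np.array(k["mtx"]),[*uv,1]);return o+d*(z-o[2])/d[2]
def place(p,P):
    c,s=np.cos(p[2]),np.sin(p[2]);P=np.array(P,float);return np.c_[p[0]+c*P[:,0]-s*P[:,1],p[1]+s*P[:,0]+c*P[:,1],P[:,2]]
def fit(c,P,uv,p0): return least_squares(lambda p:(proj(c,place(p,P))-uv).ravel(),p0,loss="soft_l1")
E
python3 - <<'E'
from h import *
cr=lambda a:np.array(a)/4+[180,185]
Pp=[[.055,-.13,.012],[-.055,-.13,.012],[-.055,.13,.012],[.055,.13,.012]]
uv=cr([[372,150],[384,272],[82,310],[68,186]])-.1
r=fit("top",Pp,uv,[.5,0.1,0]);print("plate",r.x,np.degrees(r.x[2]),np.round(r.fun.reshape(-1,2),2).tolist())
f=r.x
Pr=[[.015,.1,.02],[.015,-.1,.02],[-.015,-.1,.02],[-.015,.1,.02],[0,.06,.02],[0,-.06,.02]]
uv=cr([[632,84],[724,298],[692,312],[600,97],[631,130],[686,262]])
r=min((fit("top",Pr,uv,[.5,-.2,a]) for a in (-2,-1,0,1,2)),key=lambda r:r.cost);print("rail",r.x,np.degrees(r.x[2]),np.round(r.fun.reshape(-1,2),2).tolist())
for n,P in dict(pinL=[.024,.07,.026],pinR=[.024,-.07,.026],pl=[.02,.07,.022],cap=[.005,.085,.142],screw1=[.041,-.088,.03],screw2=[.041,-.106,.03],col=[.042,.085,.15],seat=[.005,0,.022],holeR=[.005,-.06,.012]).items():
    W=place(f,[P]);print(n,np.round(W[0],4),((proj("top",W)[0]-[180,185])*4).round(0))
for n,uv in (("pen a",(498,138)),("pen b",(503,290))): print(n,ray("top",cr(uv),.008).round(3))
print(ray("top",cr((740,312)),0).round(3), ray("top",cr((790,100)),0.01).round(3))
for z in (.13,.14,.15,.16):print(z,ray("top",(205,240),z).round(3))
E
```

```text
plate [0.47743697 0.03915134 0.11875908] 6.80439381954532 [[-0.35, -0.72], [0.49, 0.64], [-0.37, 0.61], [0.24, -0.59]]
rail [ 0.50318886 -0.33157663 -1.19285386] -68.34549161048825 [[-0.35, -0.34], [-0.12, 0.28], [-0.22, 0.12], [-0.32, -0.41], [0.47, 0.41], [0.62, -0.08]]
pinL [0.493  0.1115 0.026 ] [139. 209.]
pinR [ 0.5096 -0.0275  0.026 ] [304. 189.]
pl [0.489 0.111 0.022] [141. 214.]
cap [0.4723 0.1241 0.142 ] [ 98. 224.]
screw1 [ 0.5286 -0.0434  0.03  ] [323. 166.]
screw2 [ 0.5307 -0.0612  0.03  ] [344. 164.]
col [0.5091 0.1285 0.15  ] [ 92. 175.]
seat [0.4824 0.0397 0.022 ] [225. 222.]
holeR [ 0.4895 -0.0198  0.012 ] [296. 214.]
pen a [ 0.555 -0.194  0.008]
pen b [ 0.425 -0.197  0.008]
[ 0.405 -0.401  0.   ] [ 0.588 -0.449  0.01 ]
0.13 [0.476 0.125 0.13 ]
0.14 [0.475 0.123 0.14 ]
0.15 [0.475 0.121 0.15 ]
0.16 [0.474 0.119 0.16 ]
```

```bash
cat >> h.py <<'E'
F=np.array([0.4774,0.0392,0.1188])
def fw(x,y): return place(F,[[x,y,0]])[0][:2]
def go(xy,z,jaw=None):
    """print shift in current tool axes to reach world (xy,z) and turn about tool z for jaw axis yaw (deg, mod 180)"""
    o=ctrl.get_obs();R=Ro.from_rotvec(o["tool_rot"]).as_matrix();p=o["tool_pos"]
    y=np.degrees(np.arctan2(R[1,1],R[0,1]))
    print("t",round(float(o["t"]),2),"pos",p.round(4),"jaw yaw",round(y,2),"tilt",np.round(R[:,2],4),"f",o["contact_force"].round(2),"op",round(float(o["opening"]),4),"q",o["q"].round(2),"plateframe",((p[:2]-F[:2])@np.array([[np.cos(F[2]),-np.sin(F[2])],[np.sin(F[2]),np.cos(F[2])]])).round(4))
    print("shift mm",(1000*R.T@(np.array([*xy,z])-p)).round(1), "" if jaw is None else "turn tool z deg %.1f"%(-((jaw-y+90)%180-90)))
E
python3 - <<'E'
from h import *
g=np.array([.5032,-.3316])-.010*np.array([.93,.37]);print(g)
go(g,.12,-68.3)
E
```

```text
[ 0.4939 -0.3353]
t 0.8 pos [ 0.1684 -0.6019  0.2313] jaw yaw -74.37 tilt [ 0. -0. -1.] f [0.23 1.05 0.54] op 0.0856 q [-1.42  0.05  1.61 -0.    1.48 -0.12] plateframe [-0.3828 -0.5999]
shift mm [ 385.3 -169.   111.3] turn tool z deg -6.1
```

```bash
python3 -m creep '[[1,0.0385,-0.0169,0.0111,0,0,0],[1,0.0385,-0.0169,0.0111,0,0,0],[1,0.0385,-0.0169,0.0111,0,0,0],[1,0.0385,-0.0169,0.0111,0,0,0],[1,0.0385,-0.0169,0.0111,0,0,0],[1,0.0385,-0.0169,0.0111,0,0,0],[1,0.0385,-0.0169,0.0111,0,0,0],[1,0.0385,-0.0169,0.0111,0,0,0],[1,0.0385,-0.0169,0.0111,0,0,0],[1,0.0385,-0.0169,0.0111,0,0,0],[1,0,0,0,0,0,-6.1],[1,0,0,0,0,0,0],[1,0,0,0,0,0,0]]'
python3 - <<'E'
from h import *
g=np.array([.5032,-.3316])-.010*np.array([.93,.37])
go(g,.12,-68.3)
im=get_image("side");cv2.imwrite("pics/s1.png",cv2.resize(im[130:280,180:380,::-1],(800,600),interpolation=cv2.INTER_CUBIC))
E
```

```text
t: 2.1
tool_pos: [0.4936, -0.3357, 0.1205]
tool_rot: [3.085, 0.589, 0.0]
contact_force: [0.4, 0.3, -0.3]
opening: 0.0853
t 2.1 pos [ 0.4936 -0.3357  0.1205] jaw yaw -68.39 tilt [ 2.e-04 -4.e-04 -1.e+00] f [ 0.4   0.27 -0.28] op 0.0853 q [-0.72  0.08  1.78 -0.    1.29  0.47] plateframe [-0.0283 -0.3741]
shift mm [ 0.4 -0.2  0.5] turn tool z deg -0.1
```

View pics/s1.png

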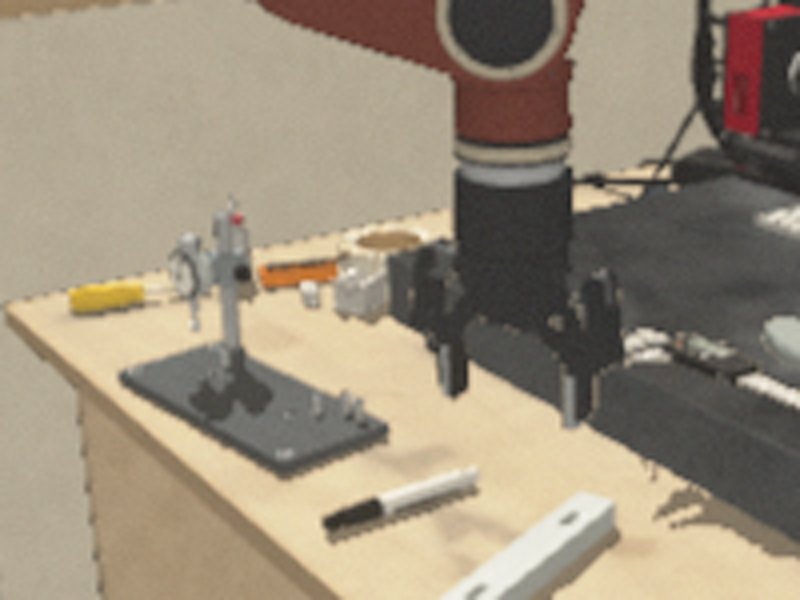

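The picture shows the plate clear: corners at crop (122,375), (285,472) front-right and (388,428) back-right; indicator cap at (187,238), foot (195,328). I use it to refine the plate pose.

```bash
python3 - <<'E'
from h import *
cs=lambda a:np.array(a)/4+[180,130]; ct=lambda a:np.array(a)/4+[180,185]
Ps=[[-.055,.13,.012],[-.055,-.13,.012],[.055,-.13,.012]];us=cs([[122,374],[286,465],[388,423]])
Pp=[[.055,-.13,.012],[-.055,-.13,.012],[-.055,.13,.012],[.055,.13,.012]];ut=ct([[372,150],[384,272],[82,310],[68,186]])
a=fit("side",Ps,us,F);print("side",a.x,a.fun.round(2))
b=least_squares(lambda p:np.r_[(proj("side",place(p,Ps))-us).ravel(),(proj("top",place(p,Pp))-ut).ravel()],F);print("both",b.x,b.fun.round(2))
for z in (.136,.141,.146):
  print(z,(proj("side",place(b.x,[[.005,.085,z]]))[0]-[180,130])*4,(proj("side",place(b.x,[[.005,.085,z-.088]]))[0]-[180,130])*4)
go([.4939,-.3353],.003)
E
python3 -m creep '[[1,0,0,0.03,0,0,0],[1,0,0,0.03,0,0,0],[1,0,0,0.03,0,0,0],[1,0,0,0.0255,0,0,0],[1,0,0,0,0,0,0],[0.3,0,0,0,0,0,0],[0,0,0,0,0,0,0],[0,0,0,0,0,0,0],[0,0,0,0,0,0,0],[0,0,0,0,0,0,0],[0,0,0,0,0,0,0]]' 40
```

```text
side [0.47813551 0.03473995 0.12321094] [-0.61 -0.85 -0.38  0.01  1.56  0.3 ]
both [0.47775236 0.03806954 0.12133688] [-1.02 -1.14 -1.07 -0.33  0.89  0.02 -0.19 -1.    0.74  0.34 -0.09  0.5
  0.43 -0.68]
0.136 [189.65698263 235.55593095] [197.79044072 328.78784075]
0.141 [189.18348713 230.12836383] [197.33822659 323.6042169 ]
0.146 [188.70873762 224.68642236] [196.88484209 318.40717744]
t 2.15 pos [ 0.4934 -0.336   0.1207] jaw yaw -68.42 tilt [ 4.e-04 -5.e-04 -1.e+00] f [ 0.27  0.14 -0.07] op 0.0851 q [-0.72  0.08  1.78 -0.    1.29  0.47] plateframe [-0.0286 -0.3745]
shift mm [  0.7  -0.6 117.7] 
t: 3.25
tool_pos: [0.4945, -0.3362, 0.0066]
tool_rot: [3.083, 0.592, 0.002]
contact_force: [-1.4, -0.4, 6.4]
opening: 0.0291
```

```bash
sed -i 's/^F=.*/F=np.array([0.4777,0.0383,0.1205])/' h.py; python3 -m creep '[[0,0,0,-0.03,0,0,0],[0,0,0,-0.04,0,0,0],[0,0,0,-0.03,0,0,0],[0,0,0,0,0,0,0],[0,0,0,0,0,0,0]]'
python3 - <<'E'
from h import *
# grasp is 10mm to right of rail centre; stage rail in front: plate x=-35
go(fw(-.035,-.010),.105,6.9)
im=get_image("side");cv2.imwrite("pics/s2.png",cv2.resize(im[160:310,200:400,::-1],(800,600),interpolation=cv2.INTER_CUBIC))
E
```

```text
t: 3.75
tool_pos: [0.4933, -0.3351, 0.1042]
tool_rot: [-3.085, -0.592, 0.001]
contact_force: [-0.1, -0.5, -3.8]
opening: 0.0285
t 3.75 pos [ 0.4933 -0.3351  0.1042] jaw yaw -68.27 tilt [-4.e-04  2.e-04 -1.e+00] f [-0.15 -0.53 -3.79] op 0.0285 q [-0.72  0.1   1.79 -0.    1.26  0.47] plateframe [-0.0294 -0.3726]
shift mm [  87.4 -351.9   -0.7] turn tool z deg -75.2
```

View pics/s2.png

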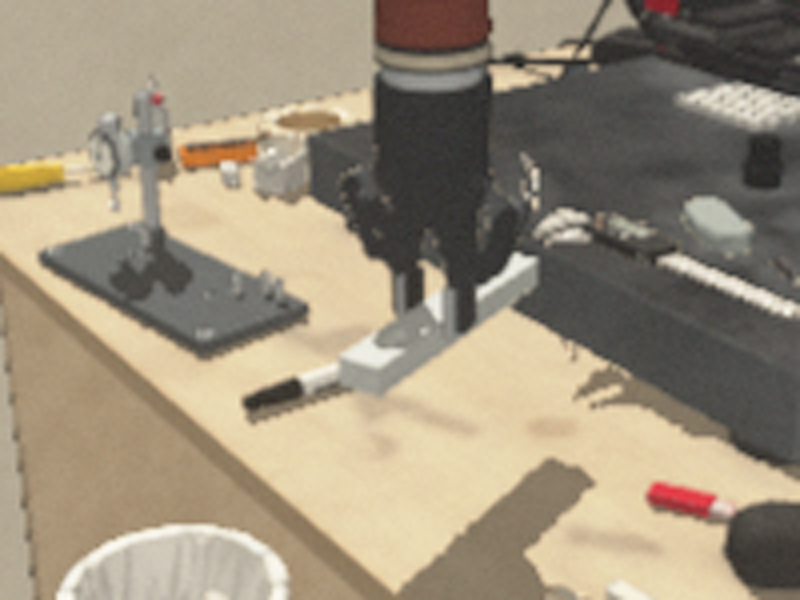

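```bash
python3 -m creep '[[0,0,0,0,0,0,-8.36],[0,0,0,0,0,0,-8.36],[0,0,0,0,0,0,-8.36],[0,0,0,0,0,0,-8.36],[0,0,0,0,0,0,-8.36],[0,0,0,0,0,0,-8.36],[0,0,0,0,0,0,-8.36],[0,0,0,0,0,0,-8.36],[0,0,0,0,0,0,-8.32],[0,0,-0.005,0,0,0,0],[0,0.035,0,0,0,0,0],[0,0.04,0,0,0,0,0],[0,0.04,0,0,0,0,0],[0,0.04,0,0,0,0,0],[0,0.035,0,0,0,0,0],[0,0.03,0,0,0,0,0],[0,0.03,0,0,0,0,0],[0,0,0,0,0,0,0]]'
python3 - <<'E'
from h import *
go(fw(-.035,-.010),.025,6.9)
E
```

```text
t: 5.6
tool_pos: [0.4562, -0.0847, 0.1024]
tool_rot: [-2.08, -2.348, 0.001]
contact_force: [0.2, -1.1, -3.9]
opening: 0.0288
t 5.6 pos [ 0.4562 -0.0847  0.1024] jaw yaw 6.94 tilt [-0.0041  0.0025 -1.    ] f [ 0.24 -1.08 -3.92] op 0.0288 q [-0.34 -0.22  2.1   0.    1.28 -0.47] plateframe [-0.0361 -0.1195]
shift mm [109.2   1.5  77.7] turn tool z deg 0.0
```

```bash
python3 -m creep '[[0,0.03,0.0015,0,0,0,0],[0,0.03,0,0,0,0,0],[0,0.03,0,0,0,0,0],[0,0.0195,0,0,0,0,0],[0,0,0,0.03,0,0,0],[0,0,0,0.03,0,0,0],[0,0,0,0.01,0,0,0],[0,0,0,0,0,0,0],[0,0,0,0,0,0,0]]'
python3 - <<'E'
from h import *
go(fw(-.007,-.010),.022,6.9)
t=get_image("top")[185:285,180:380,::-1];s=get_image("side")[150:250,180:380,::-1]
cv2.imwrite("pics/ts3.png",cv2.resize(np.vstack([t[20:95],s[:75]]),(800,600),interpolation=cv2.INTER_CUBIC))
E
```

```text
t: 6.5
tool_pos: [0.4472, 0.0206, 0.0353]
tool_rot: [2.084, 2.35, 0.0]
contact_force: [0.2, -0.2, -2.7]
opening: 0.0287
t 6.5 pos [0.4472 0.0206 0.0353] jaw yaw 6.85 tilt [ 4.e-04 -1.e-04 -1.e+00] f [ 0.15 -0.21 -2.71] op 0.0287 q [-0.12 -0.17  2.17 -0.    1.14 -0.24] plateframe [-0.0324 -0.0139]
shift mm [ 3.9 25.4 13.3] turn tool z deg -0.0
```

View pics/ts3.png

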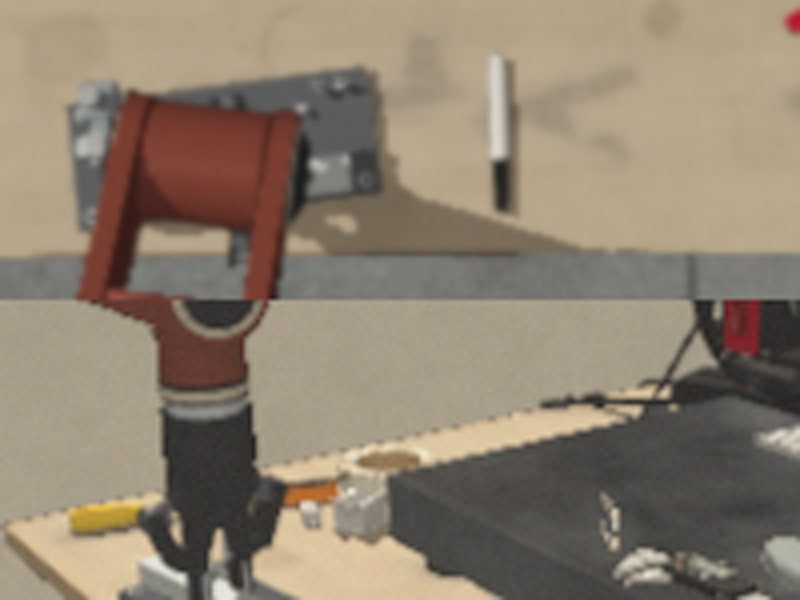

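```bash
python3 - <<'E'
from h import *
for uv in ((353,155),(355,190)):
    P=ray("top",np.array(uv)/4+[180,205],.0485);print(((P[:2]-F[:2])@np.array([[np.cos(F[2]),-np.sin(F[2])],[np.sin(F[2]),np.cos(F[2])]])).round(4))
E
python3 -m creep '[[0,0.003,0,0.008,0,0,0],[0,0,0,0.004,0,0,0],[0,0,0,0.002,0,0,0],[0,0,0,0,0,0,0],[0,0,0,0,0,0,0]]'
```

```text
[-0.0214 -0.106 ]
[-0.0503 -0.1042]
t: 7.1
tool_pos: [0.4464, 0.0241, 0.0208]
tool_rot: [-2.083, -2.352, 0.0]
contact_force: [0.3, -1.2, -4.7]
opening: 0.0285
```

```bash
python3 -m creep '[[0,0,0.008,0,0,0,0],[0,0,0.008,0,0,0,0],[0,0,0.008,0,0,0,0],[0,0,0.004,0,0,0,0],[0,0,0.002,0,0,0,0],[0,0,0,0.0015,0,0,0],[0,0,0,0,0,0,0],[0,0,0,0,0,0,0]]'; python3 -c "
from h import *
go(fw(.005,-.010),.0186,6.9)"
```

```text
t: 7.9
tool_pos: [0.4758, 0.0277, 0.019]
tool_rot: [-2.083, -2.351, 0.001]
contact_force: [-0.4, 0.0, -4.6]
opening: 0.029
t 7.9 pos [0.4758 0.0277 0.019 ] jaw yaw 6.93 tilt [-7.e-04  1.e-04 -1.e+00] f [-0.38  0.   -4.64] op 0.029 q [-0.1  -0.06  2.11  0.    1.09 -0.22] plateframe [-0.0032 -0.0103]
shift mm [0.3 8.2 0.4] turn tool z deg 0.0
```

Creep in 1 mm steps, watching force.

```bash
python3 -m creep '[[0,0,0.0015,0.0005,0,0,0],[0,0,0.0015,0.0005,0,0,0],[0,0,0,0.0005,0,0,0],[0,0,0,0,0,0,0]]'; python3 -m creep '[[0,0,0.001,0,0,0,0],[0,0,0,0,0,0,0]]';python3 -m creep '[[0,0,0.001,0,0,0,0],[0,0,0,0,0,0,0]]'
```

```text
t: 8.3
tool_pos: [0.4799, 0.028, 0.0186]
tool_rot: [2.082, 2.351, 0.001]
contact_force: [-0.6, -0.3, 1.9]
opening: 0.0289
t: 8.5
tool_pos: [0.4809, 0.0281, 0.0186]
tool_rot: [2.082, 2.351, 0.001]
contact_force: [-1.0, 0.3, 4.4]
opening: 0.0286
t: 8.7
tool_pos: [0.4818, 0.0282, 0.0186]
tool_rot: [2.082, 2.351, 0.001]
contact_force: [-1.5, -0.2, 5.7]
opening: 0.0287
```

```bash
for i in 1 2 3; do python3 -m creep '[[0,0,0.001,0,0,0,0],[0,0,0,0,0,0,0]]' | sed -n '1,2p;4p'; done
```

```text
t: 8.9
tool_pos: [0.4828, 0.0283, 0.0186]
contact_force: [-1.5, -0.3, 4.6]
t: 9.1
tool_pos: [0.4838, 0.0284, 0.0186]
contact_force: [-2.0, -1.3, 5.2]
t: 9.3
tool_pos: [0.4848, 0.0285, 0.0186]
contact_force: [-1.1, -0.3, 4.8]
```

```bash
for i in 1 2; do python3 -m creep '[[0,0,0.001,0,0,0,0],[0,0,0,0,0,0,0]]' | sed -n '1,2p;4p'; done
python3 - <<'E'
from h import *
go(fw(.005,-.010),.0186,6.9)
t=get_image("top")[185:285,180:380,::-1];s=get_image("side")[150:250,180:380,::-1]
cv2.imwrite("pics/ts4.png",cv2.resize(np.vstack([t[10:60],s[40:140]])[:150],(800,600),interpolation=cv2.INTER_CUBIC))
E
```

```text
t: 9.5
tool_pos: [0.4858, 0.0287, 0.0186]
contact_force: [-2.0, 0.1, 5.3]
t: 9.7
tool_pos: [0.4868, 0.0288, 0.0186]
contact_force: [-2.3, -0.6, 4.9]
t 9.7 pos [0.4868 0.0288 0.0186] jaw yaw 6.94 tilt [ 1.1e-03 -3.0e-04 -1.0e+00] f [-2.28 -0.56  4.88] op 0.0286 q [-0.09 -0.04  2.09 -0.    1.09 -0.21] plateframe [ 0.0079 -0.0106]
shift mm [ 0.6 -2.9 -0. ] turn tool z deg 0.0
```

View pics/ts4.png

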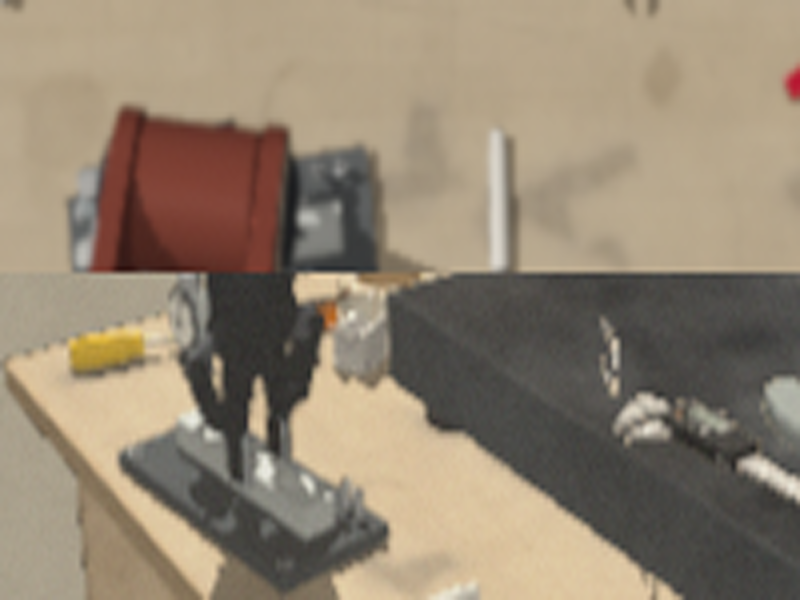

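```bash
for i in 1 2 3; do python3 -m creep '[[0,0,0.0007,0,0,0,0],[0,0,0,0,0,0,0]]' | sed -n '1,2p;4p'; done
```

```text
t: 10.0
tool_pos: [0.487, 0.0288, 0.0186]
contact_force: [-3.7, -0.2, 7.0]
t: 10.2
tool_pos: [0.4872, 0.0288, 0.0186]
contact_force: [-6.0, -0.9, 8.3]
t: 10.4
tool_pos: [0.4873, 0.0288, 0.0186]
contact_force: [-8.4, -1.9, 11.9]
```

```bash
python3 -m creep '[[0,0,-0.0018,-0.001,0,0,0],[0.45,0,0,0,0,0,0],[0.6,0,0,0,0,0,0],[0.6,0,0,0,0,0,0],[0.6,0,0,0,0,0,0],[0.6,0,0,-0.03,0,0,0],[0.6,0,0,-0.04,0,0,0],[0.6,0,0,-0.05,0,0,0],[0.6,0,0,-0.05,0,0,0],[0,0,0,-0.03,0,0,0],[0,0,0,0,0,0,0],[0,0,0,0,0,0,0]]'
python3 - <<'E'
from h import *
o=fw(.008,.085);print(o);go(o,.160,96.9)
t=get_image("top")[185:285,180:380,::-1];s=get_image("side")[150:250,180:380,::-1]
cv2.imwrite("pics/ts5.png",cv2.resize(np.vstack([t[10:60],s[:100]])[:150],(800,600),interpolation=cv2.INTER_CUBIC))
E
```

```text
t: 11.6
tool_pos: [0.4868, 0.0289, 0.2194]
tool_rot: [2.082, 2.351, 0.002]
contact_force: [0.2, -0.0, -0.6]
opening: 0.0082
[0.47542426 0.1236453 ]
t 11.6 pos [0.4868 0.0289 0.2194] jaw yaw 6.93 tilt [ 1.7e-03 -1.0e-04 -1.0e+00] f [ 0.22 -0.02 -0.57] op 0.0082 q [-0.09 -0.28  1.94  0.    1.48 -0.21] plateframe [ 0.0079 -0.0104]
shift mm [95.4  0.1 59.4] turn tool z deg -90.0
```

View pics/ts5.png

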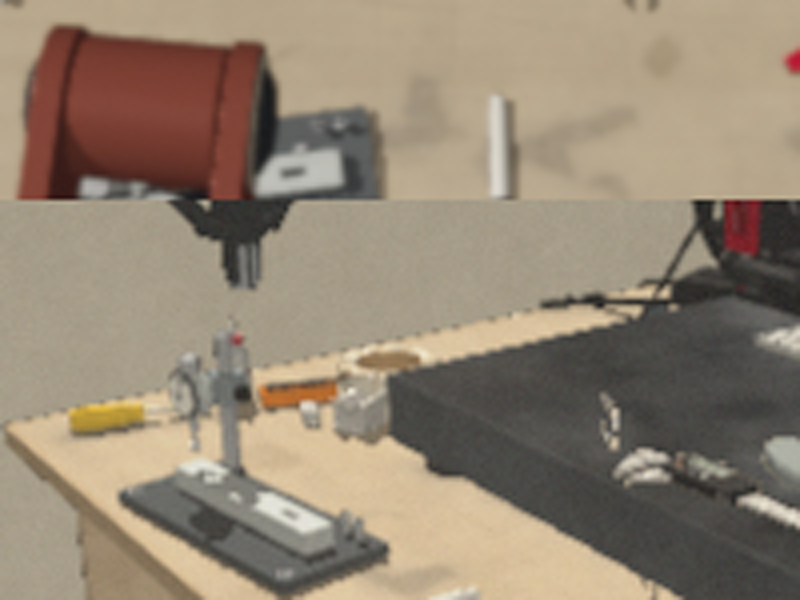

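```bash
python3 - <<'E'
from h import *
T=lambda P:((P[:2]-F[:2])@np.array([[np.cos(F[2]),-np.sin(F[2])],[np.sin(F[2]),np.cos(F[2])]])).round(4)
print("slot",T(ray("top",np.array((292,171))/4+[180,195],.032)),"end",T(ray("top",np.array((342,150))/4+[180,195],.032)))
s=lambda u,v:T(ray("side",(u/4+180,(v-200)/4+150),.032))
print("side slotR",s(291,511),"slotL",s(232,494),"left end",s(178,472),"right front",s(303,548),"right back",s(335,534))
print("plate corners side", *[T(ray("side",(u/4+180,(v-200)/4+150),.012)) for u,v in((122,494),(285,585),(388,543))])
E
python3 -m creep '[[0,0.04,0,0,0,0,0],[0,0.04,0,0,0,0,0],[0,0.0154,0,0,0,0,0],[0,0,0,0,0,0,-8.5],[0,0,0,0,0,0,-8.5],[0,0,0,0,0,0,-8.5],[0,0,0,0,0,0,-8.5],[0,0,0,0,0,0,-8.5],[0,0,0,0,0,0,-8.5],[0,0,0,0,0,0,-8.5],[0,0,0,0,0,0,-8.5],[0,0,0,0,0,0,-8.5],[0,0,0,0,0,0,-8.5],[0,0,0,0,0,0,-5],[0,0,0,0.03,0,0,0],[0,0,0,0.029,0,0,0],[0,0,0,0,0,0,0],[0,0,0,0,0,0,0]]'; python3 -c "
from h import *
go(fw(.008,.085),.115,96.9)"
```

```text
slot [ 0.0061 -0.0572] end [ 0.0185 -0.1011]
side slotR [ 0.0067 -0.057 ] slotL [-0.0097  0.0081] left end [-0.0176  0.0842] right front [-0.0283 -0.1236] right back [ 0.0062 -0.1195]
plate corners side [-0.0577  0.1177] [-0.0543 -0.134 ] [ 0.0531 -0.128 ]
t: 13.5
tool_pos: [0.4737, 0.1235, 0.1581]
tool_rot: [0.19, -3.132, 0.0]
contact_force: [0.8, -0.3, 0.5]
opening: 0.0001
t 13.5 pos [0.4737 0.1235 0.1581] jaw yaw 96.93 tilt [-4.e-03 -4.e-04 -1.e+00] f [ 0.77 -0.31  0.51] op 0.0001 q [ 0.1  -0.22  1.99  0.    1.37 -1.59] plateframe [0.0063 0.0851]
shift mm [-1.9 -0.1 43.1] turn tool z deg 0.0
```

```bash
python3 -m creep '[[0,-0.001,0,0.008,0,0,0],[0,0,0,0,0,0,0]]'; for i in 1 2 3 4 5 6; do python3 -m creep '[[0,0,0,0.002,0,0,0],[0,0,0,0,0,0,0]]' | sed -n '1,2p;4p'; done
```

```text
t: 13.7
tool_pos: [0.4762, 0.1237, 0.152]
tool_rot: [-0.19, 3.135, 0.0]
contact_force: [0.1, -0.3, -0.5]
opening: -0.0002
t: 13.9
tool_pos: [0.4762, 0.1238, 0.1503]
contact_force: [0.5, 0.5, 0.2]
t: 14.1
tool_pos: [0.4758, 0.1237, 0.1477]
contact_force: [-0.6, 1.0, 0.7]
t: 14.3
tool_pos: [0.4757, 0.1237, 0.1455]
contact_force: [-0.2, 0.3, 0.0]
t: 14.5
tool_pos: [0.4757, 0.1237, 0.1434]
contact_force: [0.7, 0.5, 0.1]
t: 14.7
tool_pos: [0.4757, 0.1237, 0.1415]
contact_force: [0.4, 0.4, -0.6]
t: 14.9
tool_pos: [0.4757, 0.1237, 0.1395]
contact_force: [0.3, 0.1, 0.5]
```

```bash
for i in 1 2 3 4 5; do python3 -m creep '[[0,0,0,0.001,0,0,0],[0,0,0,0,0,0,0]]' | sed -n '1,2p;4p'; done
```

```text
t: 15.1
tool_pos: [0.4758, 0.1237, 0.1387]
contact_force: [-0.2, -0.5, -0.8]
t: 15.3
tool_pos: [0.4758, 0.1237, 0.1377]
contact_force: [0.4, -0.8, 0.2]
t: 15.5
tool_pos: [0.4758, 0.1237, 0.1367]
contact_force: [-0.8, 0.6, 0.8]
t: 15.7
tool_pos: [0.476, 0.1237, 0.1361]
contact_force: [-0.6, 0.1, 2.0]
t: 15.9
tool_pos: [0.4761, 0.1237, 0.1355]
contact_force: [-1.4, -0.1, 4.3]
```

```bash
python3 -m creep '[[0,0,0,0.002,0,0,0],[0,0,0,0.002,0,0,0],[0,0,0,0.002,0,0,0],[0,0,0,0.002,0,0,0],[0,0,0,0.002,0,0,0],[0,0,0,0,0,0,0]]' | sed -n '1,2p;4p'; for i in 1 2 3 ; do python3 -m creep '[[0,0,0,0.001,0,0,0],[0,0,0,0.001,0,0,0],[0,0,0,0,0,0,0]]' | sed -n '1,2p;4p'; done
```

```text
t: 16.5
tool_pos: [0.4761, 0.1238, 0.1253]
contact_force: [-1.8, 0.2, 4.2]
t: 16.8
tool_pos: [0.4761, 0.1238, 0.1233]
contact_force: [-2.3, -0.1, 4.8]
t: 17.1
tool_pos: [0.4761, 0.1238, 0.1213]
contact_force: [-2.2, 0.4, 4.0]
t: 17.4
tool_pos: [0.4761, 0.1238, 0.1193]
contact_force: [-1.9, -0.8, 5.8]
```

```bash
for i in 1 2; do python3 -m creep '[[0,0,0,0.001,0,0,0],[0,0,0,0.001,0,0,0],[0,0,0,0,0,0,0]]' | sed -n '1,2p;4p'; done; python3 -m creep '[[0,0,0,-0.03,0,0,0],[0,0,0,-0.04,0,0,0],[0,0,0,-0.03,0,0,0],[0,0,-0.03,0,0,0,0],[0,0,-0.04,0,0,0,0],[0,0,-0.04,0,0,0,0],[0,0,0,0,0,0,0]]'
python3 - <<'E'
from h import *
go(fw(-.06,-.005),.1,96.9)
s=get_image("side");cv2.imwrite("pics/s6.png",cv2.resize(s[175:235,190:290,::-1],(800,480),interpolation=cv2.INTER_CUBIC))
E
```

```text
t: 17.7
tool_pos: [0.4761, 0.1238, 0.1174]
contact_force: [-3.2, -0.3, 6.0]
t: 18.0
tool_pos: [0.4761, 0.1238, 0.1154]
contact_force: [-1.9, -0.4, 6.2]
t: 18.7
tool_pos: [0.4895, 0.0111, 0.2143]
tool_rot: [-0.182, 3.136, -0.002]
contact_force: [-0.2, -0.2, 1.0]
opening: -0.0002
t 18.7 pos [0.4895 0.0111 0.2143] jaw yaw 96.64 tilt [ 1.0e-04 -1.4e-03 -1.0e+00] f [-0.24 -0.24  1.02] op -0.0002 q [-0.13 -0.27  1.94 -0.    1.47 -1.82] plateframe [ 0.0084 -0.0284]
shift mm [ 68.5  23.2 114.3] turn tool z deg -0.3
```

View pics/s6.png

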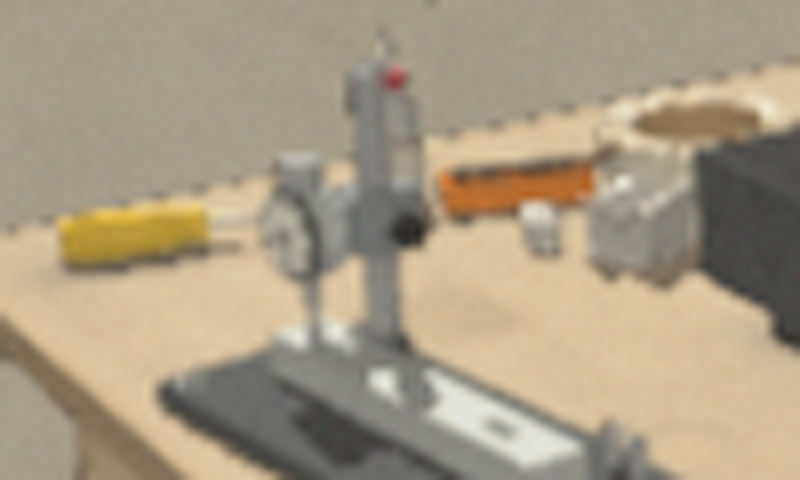

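```bash
python3 -m creep '[[0,0.03,0.01,0,0,0,0],[0,0.025,0.0132,0,0,0,0],[0,0,0,0.04,0,0,0],[0,0,0,0.05,0,0,0],[0,0,0,0.05,0,0,0],[0,0,0,0.04,0,0,0],[0,0,0,0.016,0,0,0],[0,0,0,0,0,0,-0.3],[0,0,0,0,0,0,0]]'; python3 -c "
from h import *
go(fw(-.021,0),.018,96.9)"
```

```text
t: 19.65
tool_pos: [0.4319, 0.0316, 0.0191]
tool_rot: [-0.2, 3.135, 0.0]
contact_force: [-0.4, -1.3, -0.3]
opening: -0.0002
t 19.65 pos [0.4319 0.0316 0.0191] jaw yaw 97.29 tilt [ 1.e-04  2.e-04 -1.e+00] f [-0.44 -1.32 -0.26] op -0.0002 q [-0.1  -0.18  2.21  0.    1.11 -1.8 ] plateframe [-0.0463 -0.0012]
shift mm [-25.3   1.    1.1] turn tool z deg 0.4
```

```bash
python3 -m creep '[[0,-0.008,0.001,0,0,0,0],[0,-0.008,0,0,0,0,0.4],[0,-0.004,0,0,0,0,0],[0,0,0,0,0,0,0]]'; for i in 1 2 3 4 5 6; do python3 -m creep '[[0,-0.001,0,0,0,0,0],[0,-0.001,0,0,0,0,0],[0,0,0,0,0,0,0]]' | sed -n '1,2p;4p'; done
```

```text
t: 20.05
tool_pos: [0.453, 0.0344, 0.0198]
tool_rot: [-0.187, 3.134, -0.0]
contact_force: [-0.3, 0.5, 0.7]
opening: -0.0
t: 20.35
tool_pos: [0.4534, 0.0346, 0.0187]
contact_force: [0.1, -0.4, -0.3]
t: 20.65
tool_pos: [0.4556, 0.0349, 0.0188]
contact_force: [0.3, 0.1, -0.0]
t: 20.95
tool_pos: [0.4576, 0.0351, 0.0188]
contact_force: [-0.8, -0.2, 1.0]
t: 21.25
tool_pos: [0.4594, 0.0354, 0.0187]
contact_force: [-0.1, -0.4, 0.5]
t: 21.55
tool_pos: [0.4601, 0.0356, 0.0183]
contact_force: [-4.2, -1.4, 3.4]
t: 21.85
tool_pos: [0.4601, 0.0358, 0.0175]
contact_force: [-10.2, -1.5, 5.6]
```

```bash
python3 -m creep '[[0,-0.0006,0,-0.0006,0,0,0],[0,0,0,0,0,0,0],[0,0,0,0,0,0,0],[0,0,0,0,0,0,0]]'; python3 -m creep '[[0,0,0,0,0,0,0],[0,0,0,0,0,0,0],[0,0,0,0,0,0,0],[0,0,0,0,0,0,0],[0,0,0,0,0,0,0]]'
python3 - <<'E'
from h import *
go(fw(-.021,0),.018,96.9)
t=get_image("top")[205:255,180:280,::-1];s=get_image("side");s=s[175:235,190:290,::-1]
cv2.imwrite("pics/ts7.png",cv2.resize(np.vstack([t[:25],s[:50]]),(800,600),interpolation=cv2.INTER_CUBIC))
E
```

```text
t: 22.25
tool_pos: [0.4601, 0.0358, 0.0176]
tool_rot: [0.187, -3.126, -0.0]
contact_force: [-10.3, -0.7, 3.6]
opening: -0.0004
t: 22.75
tool_pos: [0.4601, 0.0358, 0.0175]
tool_rot: [0.187, -3.126, -0.0]
contact_force: [-8.6, -2.3, 2.0]
opening: 0.0003
t 22.75 pos [0.4601 0.0358 0.0175] jaw yaw 96.86 tilt [-9.8e-03 -4.0e-04 -1.0e+00] f [-8.64 -2.31  2.01] op 0.0003 q [-0.08 -0.09  2.14 -0.    1.1  -1.77] plateframe [-0.0178 -0.0003]
shift mm [ 3.2  0.3 -0.4] turn tool z deg -0.0
```

View pics/ts7.png

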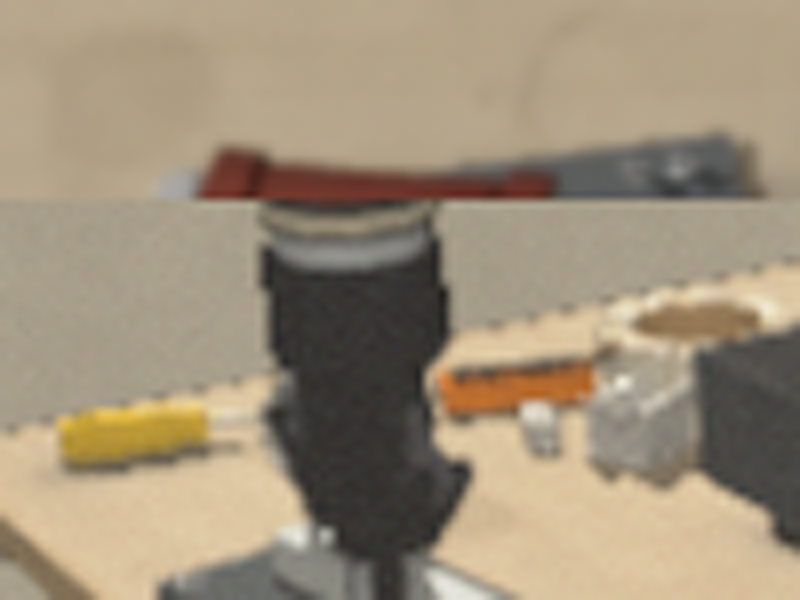

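```bash
python3 -m creep '[[0,-0.0008,0,0,0,0,0],[0,0,0,0,0,0,0],[0,0,0,0,0,0,0],[0,0,0,0,0,0,0]]'; for i in 1 2 3; do python3 -m creep '[[0,0,0,0,0,0,0],[0,0,0,0,0,0,0]]'| sed -n '2p;4p'; done
```

```text
t: 23.25
tool_pos: [0.4602, 0.0358, 0.0176]
tool_rot: [0.187, -3.124, -0.0]
contact_force: [-12.8, -1.9, 5.8]
opening: -0.0001
tool_pos: [0.4601, 0.0358, 0.0175]
contact_force: [-11.8, -2.0, 5.4]
tool_pos: [0.4601, 0.0358, 0.0175]
contact_force: [-12.7, -1.7, 5.9]
tool_pos: [0.4601, 0.0358, 0.0175]
contact_force: [-12.9, -2.6, 5.4]
```

```bash
python3 -c "
from station import finish_job;print(finish_job())"
```

```text
the job is handed in; nothing more can be done
None
```

I laid the rail on the plate up to both pins, pushed the indicator down onto it, and handed the job in at about 24 s with the shut fingers still pressing. No verdict comes back from the hand-in, so these are my own last checks:

- **Push on the pins:** steady at about 12 to 13 N at the wrist, pressing at the rail's middle, with the tool not moving. I only have the total at the wrist; I did not measure how it splits between the two pins. Some of it is taken up by friction on the plate.
- **Rail position:** flat on the plate. It met the pins while still in the gripper. From the top picture its centre is between 1 mm right and 3 mm left of centre lengthwise. Readings of the rail's left slot and ends from the side camera disagreed with this by about 20 mm or more. I took them to be misread points and did not use them.
- **Plunger:** about 4.6 mm in. This comes from the cap: I touched it at z = 0.1366 m, then pushed it to z = 0.1154 m. The picture afterwards showed the foot standing on the rail and the needle pointing roughly down. The dial is only about 12 pixels across, so that is a weak check.
- **Plate position:** the pins were met about 3 mm further back than my camera estimate of the plate, so I went by the contact force instead.
- **Other things on the desk:** I saw none of them shifted in the pictures. The gripper hid part of the view in the last one, and I did not measure each item.

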